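# Stack culture dishes and hold the contact probe on the marked lid

## Robot

A 7-joint arm with a two-finger parallel gripper is mounted at the origin on the work surface. World frame = base frame: x ahead of the robot, y to its left, z up, the work surface at z = 0. Lengths are in m, angles in rad, forces in N, time in s.
With the tool pointing down it reaches from about 0.4 to 0.85 m from the base axis. Payload 10.4 kg.
Tool frame: the origin (TCP) lies between the finger pads; the fingertips stand ahead of it and the grasp point (between the pads) lies 3 mm ahead of it (r.tips_ahead is the z of the fingertips in the tool frame, in m); z points along the fingers, y is the line along which they close (so a half turn about z gives the same grasp; the last joint's range is limited). The gripper opens to 87 mm and grips with 3 to 60 N. Pads are 19 mm wide; open, the fingers measure 117 mm over their backs; the gripper's body (75 mm by 190 mm) begins 51 mm behind the grasp point.
Start: joints at [1.107, 0.332, -0.065, 1.46, 0.022, 1.35, -0.088], TCP at [0.267, -0.565, 0.208] pointing down, gripper open.
Joint ranges: [-2.6, 2.6], [-0.5, 2.12], [-1.47, 1.34], [0.16, 2.42], [-1.27, 4.41], [0.06, 2.06], [-2.6, 2.6]. Speed limits (rad/s): [2.22, 2.22, 2.79, 2.79, 3.14, 3.14, 3.14].

## Interface

Orientations are given as a unit quaternion [x, y, z, w].
In Python, from bench import telemetry, camera, get_calibration, r gives the robot as it stands.
- The arm moves only by the tool drive_tool, never from a script. Its argument "series" is one flat list of numbers, 7 for each row, row after row: the turn, a rotation vector about the tool's x, y, z in units of 5 degrees (1.0 is 5 degrees), then the shift along the tool's x, y, z in units of 40 mm (1.0 is 40 mm), then the opening, from -1 (shut) to 1 (fully open). A call has 1 to 10 rows; each row is the pose to reach, as a shift and turn from the pose commanded when the call began, along the tool's axes at that moment; what a row does not reach only later rows make up. A row lasts 1/12 s, in which the tool goes at most 41.7 mm and 7.16 degrees, less where a joint would pass 70% of its speed; a pose out of reach is approached as far as the arm can. A call with a gripper value outside its range is refused whole. The fingers move at their own pace and stop on an object; "grip_force" is the grip in N (left out, the last holds). Time passes only in rows, so rows that repeat a pose let the fingers close. It gives the time, the measured TCP pose, the force, the opening and the grip force at its end, in the units of the state.
- telemetry.read_state(): the state, without advancing time (a new reading comes with each control period).
- camera(name): name is "scene" or "top" or "wrist"; returns the picture (384x512x3 uint8, red, green, blue); there is no depth.
- get_calibration(name): a dict with "fovy" (degrees; the focal length in pixels is half the picture's height over the tangent of half this angle, whatever the lens; pixels are square), "cx", "cy" (the principal point, pixels), "xyz" and "rotation" of the camera in the world. Camera axes: x right, y up, looking along -z (the intrinsics and any distortion apply to the point x, -y, -z); pixel columns grow to the right and rows downward; lengths in m; the calibration is good to about 2 mm. A picture is of the moment at which its call begins: read the wrist's pose just before it. get_calibration takes no time and is no camera call; for the wrist camera it gives the pose at the moment of the call.
- r.close_job(): hands the job in; it is judged then, once.
The state is a dict: "time": time; "joint_positions": joint angles; "joint_vel": joint speeds; "joint_torque": joint torques, N m; "ee_pos": TCP position; "eef_rot": TCP orientation; "ft_force": force on the tool from outside, world axes, zero at the start; "torque": the same for the moment, N m; "width": finger opening in m; "grip_force": force on a finger pad.
Only numpy, scipy, OpenCV 4.12 (cv2) and the standard library are available. Lean on these libraries where they do the work, as an engineer would, in place of code of your own. Each camera call takes 0.05 s, during which the arm holds its last target. There are 200 camera calls.

## Task

Stack the two 60 mm covered dishes from the bench squarely on the one that sits on the cooling block: first the plain one, then, on top, the one with the small ring printed on its lid, setting each down without dropping it and leaving the lowest where it is. Then take the contact probe from its holder and hold it upright with its tip inside the printed ring, pressed lightly so that the spring tip is about half-way in (5 mm of its 10 mm). Finish while still holding the probe there, not letting go of it, and leave the flask, vials, wide dish and spatula alone throughout.

Things in the scene. Friction and masses are not known exactly. Their poses are not given: they have to be found in the camera images.
- block: cooling block, fixed to the bench: 110 mm square grey base with a 100 mm square aluminium plate, flat top 30 mm above the bench; origin at the centre of its underside. The lowest dish stands on it, within 15 mm of its middle
- dish_base_mid (a point): the lowest dish, already standing on the cooling block, plain lid: covered dish, 60 mm across, 20 mm tall, about 40 g, one rigid piece: white lid 60 mm wide over the upper 11 mm, clear foot 56 mm wide below, flat on top and underneath. This point is its centre, 10 mm above its underside; z is up
- dish_plain_mid (a point): the loose dish with a plain lid, on the bench: covered dish, 60 mm across, 20 mm tall, about 40 g, one rigid piece: white lid 60 mm wide over the upper 11 mm, clear foot 56 mm wide below, flat on top and underneath. This point is its centre, 10 mm above its underside; z is up
- dish_marked_mid (a point): the loose dish with the ring printed on its lid, on the bench: covered dish, 60 mm across, 20 mm tall, about 40 g, one rigid piece: white lid 60 mm wide over the upper 11 mm, clear foot 56 mm wide below, flat on top and underneath. This point is its centre, 10 mm above its underside; z is up, x points towards the printed ring
- spot (a point): centre of the printed ring (black ring 16 mm across, 3 mm broad, with a dot in it) on the lid of the marked dish, on its top face, 12 mm off the dish's centre along the dish's x and 10 mm above the dish's centre point
- holder: probe holder, fixed to the bench: grey block 70 x 70 x 75 mm tall with a 17 mm vertical through hole in the middle of its top; origin at the centre of its underside
- probe_mid (a point): centre of the contact probe's black handle, 22 x 22 mm square and 80 mm long; z points up the handle, x and y square to its sides. Under it a steel collar (32 mm wide, 5 mm thick) rests on the holder's top, 45 mm below this point, then a 9 mm stem and spring tip go down the hole; the free tip ends 105 mm below this point. Mass about 120 g; must rise 60 mm to leave the holder
- probe_tip (a point): the end of the probe's spring tip, a brass ball 8 mm across on a 6 mm pin, on the probe's axis; slides up into the stem when pressed
- plunger (a joint): how far the probe's spring tip is pushed in: 0 m free, 0.010 m fully in; the spring gives about 1.2 N at first and 0.3 N more for every mm (about 2.7 N half-way)
- flask: bystander, to be left alone: green glass conical flask, 84 mm wide, 140 mm tall; origin at the middle of its underside
- vial_a: bystander, to be left alone: small capped glass vial, 24 mm wide, 42 mm tall; origin at the middle of its underside
- vial_b: bystander, to be left alone: small capped glass vial, 24 mm wide, 42 mm tall; origin at the middle of its underside
- wide_dish: bystander, to be left alone: a larger flat covered dish, 92 mm across and 17 mm tall; origin at the middle of its underside
- spatula: bystander, to be left alone: thin steel lab spatula lying flat, 180 mm long, 12 mm wide, 4 mm thick; origin at the middle of its underside
Mind the look-alikes: they are no part of the job. Leave any brown or green look-alike of the part that bears dish_plain_mid alone.

How it is judged:
On the way:
1. the three dishes stand in a square pile on the block, plain then marked, let go and at rest, while the probe is not on them (z of dish_plain_mid in the frame of dish_base_mid between 0.0175 and 0.0225 m and horizontal distance between dish_plain_mid and dish_base_mid below 0.006 m and z of dish_marked_mid in the frame of dish_plain_mid between 0.0175 and 0.0225 m and horizontal distance between dish_marked_mid and dish_plain_mid below 0.006 m and horizontal distance between dish_marked_mid and dish_base_mid below 0.008 m and distance of dish_base_mid from where it was at the start of the episode below 0.01 m and angle between dish_marked_mid's own z axis and vertical below 0.06 rad and linear speed of each of dish_plain, dish_marked below 0.02 m/s and contact force between the fingers and dish_base below 0.05 N and contact force between the fingers and dish_plain below 0.05 N and contact force between the fingers and dish_marked below 0.05 N and contact force between probe and dish_marked below 0.01 N), for 0.2 s.
At the end, for the whole second after the job is handed in: Square pile on the block, untouched: neighbours within 6 mm (top to bottom 8 mm), lowest dish moved under 10 mm. The fingers hold the probe within 7 degrees of upright, tip within 7 mm of the ring's centre, pushed in 2 to 8.5 mm, at 0.6 to 6 N (z of dish_plain_mid in the frame of dish_base_mid between 0.0175 and 0.0225 m and horizontal distance between dish_plain_mid and dish_base_mid below 0.006 m and z of dish_marked_mid in the frame of dish_plain_mid between 0.0175 and 0.0225 m and horizontal distance between dish_marked_mid and dish_plain_mid below 0.006 m and horizontal distance between dish_marked_mid and dish_base_mid below 0.008 m and distance of dish_base_mid from where it was at the start of the episode below 0.01 m and angle between dish_marked_mid's own z axis and vertical below 0.06 rad and linear speed of each of dish_plain, dish_marked, probe below 0.02 m/s and contact force between the fingers and dish_base below 0.05 N and contact force between the fingers and dish_plain below 0.05 N and contact force between the fingers and dish_marked below 0.05 N and contact force between probe and dish_marked between 0.6 and 6 N and value of joint plunger between 0.002 and 0.0085 m and distance between probe_tip and spot below 0.007 m and angle between probe_mid's own z axis and vertical below 0.12 rad and contact force between the fingers and probe above 2 N); the arm keeps its last pose, push and grip.
It fails at once if a bystander is moved more than 25 mm (distance of any of flask, vial_a, vial_b, wide_dish, spatula from where it was at the start of the episode above 0.025 m).
It fails at once if a dish is dropped ((linear speed of dish_plain above 0.45 m/s and contact force between the fingers and dish_plain below 0.01 N) or (linear speed of dish_marked above 0.45 m/s and contact force between the fingers and dish_marked below 0.01 N)).
It fails at once if the probe presses hard on the dish (over 12 N) (contact force between probe and dish_marked above 12 N).
It also fails if it takes over 72 s, if anything falls off the work surface, if the arm or the gripper's body presses on something with over 40 N, if the wrist force passes 120 N, or if a joint passes its speed limit or range.

## Working session

There is one attempt and no reset: what is moved stays moved. The work goes in short steps, Python scripts to look and compute and a tool call to move; the robot and the scene stay as the last step left them, time stands still between calls to the robot, and variables do not carry over. Pictures are saved under pics/ and viewed, at most 10 in all, crops included, and the job is handed in when it is done.

Besides the shell and the picture viewer there is one more tool, called after "Request:" by a JSON object that holds its "method" and its "body", one argument or row to a line. drive_tool: Moves the arm, as the interface text tells. Its arguments: {"type":"object","properties":{"series":{"type":"array"},"grip_force":{"type":"number"}},"required":["series"]}

```bash
mkdir -p pics; ls
cat > h.py <<'E'
import numpy as np, cv2
from bench import telemetry, camera, get_calibration, r
def save(n,im): cv2.imwrite('pics/'+n,cv2.cvtColor(im,cv2.COLOR_RGB2BGR))
E
python3 - <<'E'
from h import *
a=camera('scene');b=camera('top')
np.save('scene.npy',a);np.save('top.npy',b)
save('scene.png',a);save('top.png',b)
for n in('scene','top','wrist'):print(n,get_calibration(n))
print(telemetry.read_state(),r.tips_ahead)
E
```

```text
pics
scene {'fovy': 46.18254466519163, 'cx': 251.3613700662644, 'cy': 189.39160600018835, 'xyz': array([ 0.84420684, -0.44562267,  0.95426236]), 'rotation': array([0.23860008, 0.0727765 , 0.27941851, 0.92719948])}
top {'fovy': 49.475003831299574, 'cx': 252.60137753852752, 'cy': 197.42822348709234, 'xyz': array([ 0.35213901, -0.06114847,  1.20584671]), 'rotation': array([-0.06787502,  0.05851156,  0.70657818, -0.70193779])}
wrist {'fovy': 67.40976718979279, 'cx': 255.58548959738957, 'cy': 190.19949635477366, 'xyz': array([ 0.33669033, -0.53282879,  0.38441244]), 'rotation': array([-0.11767997,  0.07495786, -0.53018809,  0.83632131])}
{'time': 0.1, 'joint_positions': array([ 1.10738483,  0.33278449, -0.06470667,  1.46082954,  0.02160008,
        1.34990112, -0.08851878]), 'joint_vel': array([ 0.00179273, -0.00154192, -0.00041205, -0.0033151 ,  0.0019307 ,
        0.00059717, -0.00047549]), 'joint_torque': array([ 1.20831661e-03, -6.24547505e+01,  2.43530818e-02, -3.90719604e+01,
       -6.13808795e-02,  3.65993183e-02,  4.31469482e-05]), 'ee_pos': array([ 0.2665212 , -0.56493525,  0.2077619 ]), 'eef_rot': array([ 9.75807965e-01,  2.18628543e-01, -1.59858941e-04, -5.92343034e-04]), 'ft_force': array([ 0.20950689, -0.38669534, -0.03843091]), 'torque': array([-0.03644123, -0.01852152,  0.02580952]), 'grip_force': 0.0, 'width': 0.08684556876053873} 0.022
```

View pics/top.png

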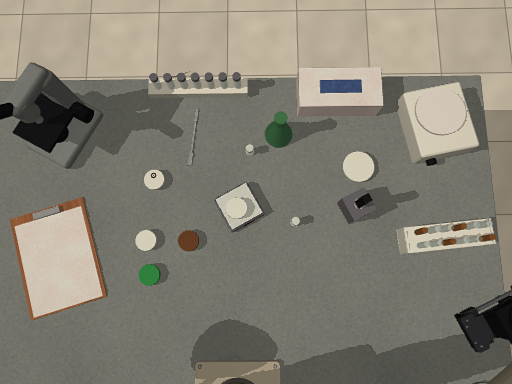

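View pics/scene.png

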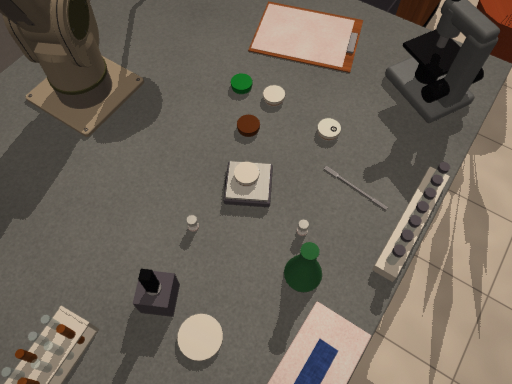

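Top view: marked dish at about (153,180), with the ring on its lid; plain white dish (146,240); base dish on the block (236,208). Look-alikes to leave: brown (188,240), green (149,274), wide dish (358,166). The probe holder is at about (362,202), and the vials are at (250,150) and (295,221). The scene view agrees: marked (329,129), plain (274,95), base (246,174).

```bash
cat >> h.py <<'E'
from scipy.spatial.transform import Rotation as R
def ray(c,u,v):
    f=192/np.tan(np.radians(c['fovy'])/2)
    d=R.from_quat(c['rotation']).apply([(u-c['cx'])/f,-(v-c['cy'])/f,-1]);return np.array(c['xyz']),d
def onz(c,u,v,z):
    o,d=ray(c,u,v);return o+d*(z-o[2])/d[2]
def proj(c,p):
    f=192/np.tan(np.radians(c['fovy'])/2)
    q=R.from_quat(c['rotation']).inv().apply(np.array(p)-c['xyz']);return np.array([c['cx']-f*q[0]/q[2],c['cy']+f*q[1]/q[2]])
def white(im,lo=185):
    h=cv2.cvtColor(im,cv2.COLOR_RGB2HSV);return ((h[...,2]>lo)&(h[...,1]<50)).astype(np.uint8)*255
def blobs(m,amin=60):
    out=[]
    for k in cv2.findContours(m,cv2.RETR_EXTERNAL,cv2.CHAIN_APPROX_NONE)[0]:
        if cv2.contourArea(k)>amin: out.append((k,cv2.contourArea(k),cv2.minEnclosingCircle(k)))
    return out
E
python3 - <<'E'
from h import *
for n,near in(('top',dict(marked=(153,180),plain=(146,240),base=(236,208),wide=(358,166))),('scene',dict(marked=(329,129),plain=(274,95),base=(246,174),wide=(200,337)))):
    im=np.load(n+'.npy');c=get_calibration(n);save(n+'_x.png',im)
    for lo in (185,205,225):
      for k,a,(p,rad) in blobs(white(im,lo)):
        for key,q in near.items():
            if np.hypot(p[0]-q[0],p[1]-q[1])<8:
                e=cv2.fitEllipse(k); z={'base':.05,'wide':.017}.get(key,.02)
                print(n,lo,key,np.round(e[0],1),np.round(e[1],1),'area',a,onz(c,*e[0],z).round(4), 'diam',np.linalg.norm(onz(c,e[0][0]-rad,e[0][1],z)-onz(c,e[0][0]+rad,e[0][1],z)).round(3))
t=np.load('top.npy');s=np.load('scene.npy')
a=cv2.resize(t[120:300,110:260],None,fx=2.6,fy=2.6,interpolation=2)[:468,:390]
b=cv2.resize(t[150:250,320:420],None,fx=4,fy=4,interpolation=2)
b=cv2.copyMakeBorder(b,0,a.shape[0]-b.shape[0],0,0,cv2.BORDER_CONSTANT)
save('crop.png',np.hstack([a,b]))
E
```

```text
top 185 plain [145.3 240. ] [19.1 19.9] area 296.5 [0.4459 0.2605 0.02  ] diam 0.058
top 185 base [238.4 205.6] [39.  39.7] area 1104.0 [ 0.5381 -0.0064  0.05  ] diam 0.132
top 185 marked [153.4 179. ] [18.2 19.2] area 272.5 [0.6237 0.2439 0.02  ] diam 0.058
top 185 wide [358.  166.1] [28.7 30.2] area 677.5 [ 0.658  -0.3551  0.017 ] diam 0.09
top 205 plain [145.3 240. ] [18.6 19.8] area 287.0 [0.4459 0.2605 0.02  ] diam 0.058
top 205 base [235.9 207.6] [19.1 19.9] area 297.5 [0.5326 0.0007 0.05  ] diam 0.057
top 205 marked [153.5 179. ] [18. 19.] area 266.0 [0.6237 0.2437 0.02  ] diam 0.057
top 205 wide [358. 166.] [28.2 30.1] area 666.0 [ 0.6583 -0.3552  0.017 ] diam 0.089
scene 185 wide [199.6 336.7] [42.6 45.9] area 1535.0 [ 0.6575 -0.3554  0.017 ] diam 0.094
scene 185 base [248.3 180.1] [40.5 47.8] area 1391.0 [ 0.5476 -0.0142  0.05  ] diam 0.125
scene 185 marked [328.8 127.1] [17.1 21.9] area 292.0 [0.6227 0.2449 0.02  ] diam 0.058
scene 185 plain [273.7  93.2] [15.7 20.6] area 251.5 [0.4449 0.262  0.02  ] diam 0.057
scene 205 base [246.1 171.5] [19.3 23.7] area 359.0 [0.5304 0.0024 0.05  ] diam 0.057
scene 205 marked [328.6 126.9] [16.1 21.1] area 265.0 [0.6219 0.245  0.02  ] diam 0.055
scene 205 plain [273.5  93. ] [14.6 19.7] area 224.0 [0.4439 0.2625 0.02  ] diam 0.054
```

View pics/crop.png

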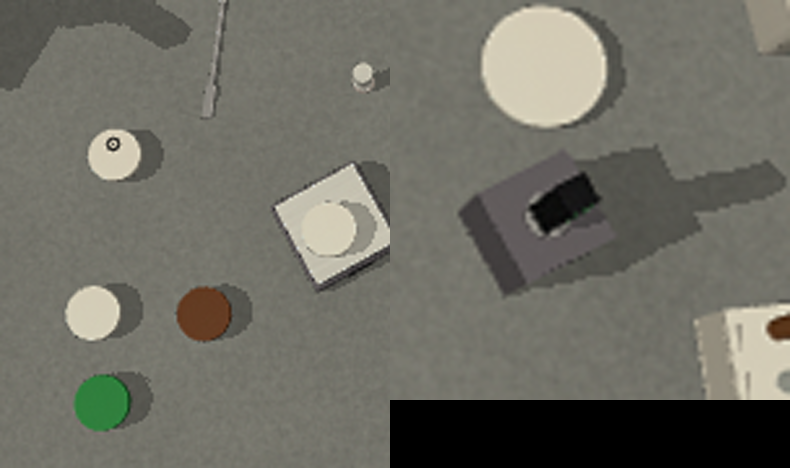

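```bash
cat >> h.py <<'E'
def plan(x,y,z,yaw=None):
    s=telemetry.read_state();q=R.from_quat(s['eef_rot']);M=q.as_matrix()
    w=np.degrees(np.arctan2(M[1,0],M[0,0]))
    if yaw is None: yaw=w
    yaw=np.radians(yaw);t=R.from_matrix(np.array([[np.cos(yaw),np.sin(yaw),0],[np.sin(yaw),-np.cos(yaw),0],[0,0,-1]]))
    print('pos',s['ee_pos'].round(4),'yaw',w.round(2),'t',s['time'],'w',s['width'],'F',s['ft_force'].round(2),'j',s['joint_positions'].round(2))
    print('turn',((q.inv()*t).as_rotvec()/np.radians(5)).round(3),'shift',(q.inv().apply(np.array([x,y,z])-s['ee_pos'])/.04).round(3))
E
python3 - <<'E'
from h import *
c=get_calibration('top')
print('flask',onz(c,279,133,.0),'vials',onz(c,250,151,.02),onz(c,295,221,.02))
plan(.50,-.15,.25); plan(.4455,.261,.2)
E
```

```text
flask [ 0.76764007 -0.12656556  0.        ] vials [ 0.70607097 -0.0390265   0.02      ] [ 0.49730826 -0.16681122  0.02      ]
pos [ 0.2665 -0.5649  0.2078] yaw 25.26 t 0.1 w 0.08684556876053873 F [ 0.21 -0.39 -0.04] j [ 1.11  0.33 -0.06  1.46  0.02  1.35 -0.09]
turn [-0.014  0.001 -0.   ] shift [ 9.705 -6.892 -1.048]
pos [ 0.2665 -0.5649  0.2078] yaw 25.26 t 0.1 w 0.08684556876053873 F [ 0.21 -0.39 -0.04] j [ 1.11  0.33 -0.06  1.46  0.02  1.35 -0.09]
turn [-0.014  0.001 -0.   ] shift [ 12.857 -16.765   0.214]
```

Request:
{"method": "drive_tool", "body": {
  "series": [0,0,0,5,-3.5,-1,1,0,0,0,9.7,-6.9,-1,1,0,0,0,9.7,-6.9,-1,1,0,0,0,9.7,-6.9,-1,1,0,0,0,9.7,-6.9,-1,1,0,0,0,9.7,-6.9,-1,1,0,0,0,9.7,-6.9,-1,1,0,0,0,9.7,-6.9,-1,1,0,0,0,9.7,-6.9,-1,1,0,0,0,9.7,-6.9,-1,1]
}}

```text
time: 0.93
ee_pos: [0.4703, -0.2015, 0.2439]
eef_rot: [0.976, 0.219, -0.0, 0.0]
ft_force: [1.1, -0.4, -0.0]
width: 0.0874
grip_force: 0.0
```

```bash
python3 -c "
from h import *
plan(.4455,.261,.17)"
```

```text
pos [ 0.4703 -0.2015  0.2439] yaw 25.25 t 0.9333 w 0.08742250736930754 F [ 1.14 -0.43 -0.01] j [ 0.67  0.09 -0.38  1.69  0.03  1.38 -0.84]
turn [0.002 0.003 0.   ] shift [  4.371 -10.722   1.843]
```

Request:
{"method": "drive_tool", "body": {
  "series": [0,0,0,4.4,-10.7,1.8,1,0,0,0,4.4,-10.7,1.8,1,0,0,0,4.4,-10.7,1.8,1,0,0,0,4.4,-10.7,1.8,1,0,0,0,4.4,-10.7,1.8,1,0,0,0,4.4,-10.7,1.8,1,0,0,0,4.4,-10.7,1.8,1,0,0,0,4.4,-10.7,1.8,1,0,0,0,4.4,-10.7,1.8,1,0,0,0,4.4,-10.7,1.8,1]
}}

```text
time: 1.77
ee_pos: [0.4485, 0.2095, 0.1795]
eef_rot: [0.976, 0.218, 0.0, 0.0]
ft_force: [1.2, 0.4, -0.4]
width: 0.0872
grip_force: 0.0
```

```bash
python3 -c "
from h import *
plan(.4455,.261,.13)"
```

```text
pos [0.4485 0.2095 0.1795] yaw 25.23 t 1.7667 w 0.08715817762864472 F [ 1.17  0.36 -0.41] j [ 0.22  0.13 -0.79  1.8   0.1   1.25 -1.73]
turn [ 0.006 -0.005 -0.   ] shift [ 0.48  -1.198  1.237]
```

Request:
{"method": "drive_tool", "body": {
  "series": [0,0,0,0.5,-1.2,0.5,1,0,0,0,0.5,-1.2,1.2,1,0,0,0,0.5,-1.2,1.2,1,0,0,0,0.5,-1.2,1.2,1,0,0,0,0.5,-1.2,1.2,1]
}}

```text
time: 2.18
ee_pos: [0.4471, 0.259, 0.1322]
eef_rot: [0.976, 0.218, -0.0, 0.0]
ft_force: [-0.4, 0.3, -0.4]
width: 0.0869
grip_force: 0.0
```

Run:
```python
from h import *
plan(.4455,.261,.027)
c=get_calibration('wrist');im=camera('wrist');save('w1.png',im);np.save('w1.npy',im)
print(c['xyz'],proj(c,(.4455,.261,.02)))
for k,a,(p,rad) in blobs(white(im),800):
    if len(k)>5:
        e=cv2.fitEllipse(k);print(a,np.round(e,1) if 0 else e,onz(c,*e[0],.02))
```

```text
pos [0.4471 0.259  0.1322] yaw 25.21 t 2.1833 w 0.08688393076544385 F [-0.44  0.27 -0.39] j [ 0.11  0.24 -0.81  1.81  0.19  1.17 -1.89]
turn [0.004 0.002 0.   ] shift [-0.014 -0.064  2.629]
[0.51721434 0.29127766 0.30879296] [252.29001585 185.30575103]
1074.0 ((495.0706787109375, 185.39930725097656), (31.22286033630371, 46.79405212402344), 23.72896957397461) [0.5528609 0.0325059 0.02     ]
2473.0 ((251.96597290039062, 182.46868896484375), (55.481224060058594, 56.779701232910156), 100.17787170410156) [0.4481149  0.26259113 0.02      ]
2717.0 ((352.9175109863281, 23.347206115722656), (54.34187316894531, 71.56886291503906), 83.71903228759766) [0.61985127 0.24299245 0.02      ]
23351.5 ((51.38932418823242, 114.12865447998047), (116.43389129638672, 286.4705810546875), 179.6955108642578) [0.42734757 0.46749457 0.02      ]
```

View pics/w1.png

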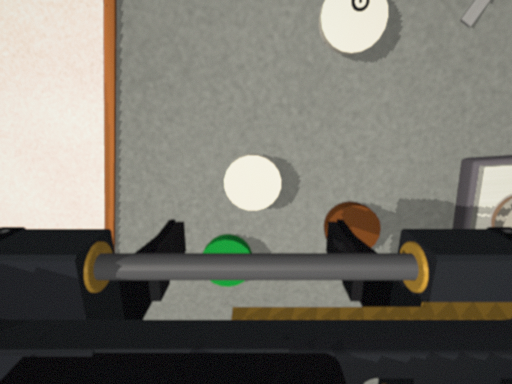

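The plain dish is at (252,182), with brown (352,225), green (227,260) and the marked dish (354,20) clear of it. All the views agree to about 2 mm, so I'm descending.

Request:
{"method": "drive_tool", "body": {
  "series": [0,0,0,0,-0.07,0.9,1,0,0,0,0,-0.07,1.8,1,0,0,0,0,-0.07,2.3,1,0,0,0,0,-0.07,2.6,1,0,0,0,0,-0.07,2.6,1,0,0,0,0,-0.07,2.6,1,0,0,0,0,-0.07,2.6,1,0,0,0,0,-0.07,2.6,1]
}}

```text
time: 2.9
ee_pos: [0.4468, 0.2626, 0.0295]
eef_rot: [0.976, 0.218, 0.001, -0.0]
ft_force: [-0.5, 0.6, -1.0]
width: 0.0864
grip_force: 0.0
```

```bash
python3 -c "
from h import *
plan(.4462,.2617,.027)"
```

```text
pos [0.4468 0.2626 0.0295] yaw 25.22 t 2.9 w 0.08644334651903256 F [-0.45  0.63 -1.01] j [ 0.05  0.38 -0.77  1.9   0.32  0.98 -2.  ]
turn [ 0.004 -0.033 -0.   ] shift [-0.024  0.015  0.061]
```

Request:
{"method": "drive_tool", "body": {
  "series": [0,0,0,0,0,0.06,1,0,0,0,0,0,0.06,0.3,0,0,0,0,0,0.06,-1,0,0,0,0,0,0.06,-1,0,0,0,0,0,0.06,-1,0,0,0,0,0,0.06,-1,0,0,0,0,0,0.06,-1,0,0,0,0,0,0.06,-1,0,0,0,0,0,0.06,-1,0,0,0,0,0,0.06,-1],
  "grip_force": 15
}}

```text
time: 3.73
ee_pos: [0.4455, 0.2622, 0.0253]
eef_rot: [0.976, 0.219, -0.0, 0.0]
ft_force: [-0.9, 0.7, 0.2]
width: 0.0348
grip_force: 0.0
```

```bash
python3 -c "
from h import *
plan(.4462,.2617,.15)"
```

```text
pos [0.4455 0.2622 0.0253] yaw 25.25 t 3.7333 w 0.03480704128098692 F [-0.85  0.71  0.25] j [ 0.04  0.39 -0.76  1.91  0.32  0.97 -2.  ]
turn [0.001 0.    0.   ] shift [ 0.01   0.019 -3.118]
```

Run:
```python
from h import *
a=camera('wrist');b=camera('scene')
print(telemetry.read_state()['width'],telemetry.read_state()['grip_force'])
save('w2.png',np.hstack([a,cv2.resize(b[60:156,215:375],(512,307))[:, :].copy() if 0 else cv2.copyMakeBorder(cv2.resize(b[60:180,205:365],(288,216),interpolation=2),0,168,0,0,0)]))
```

```text
0.027095978587072633 0.0
```

View pics/w2.png

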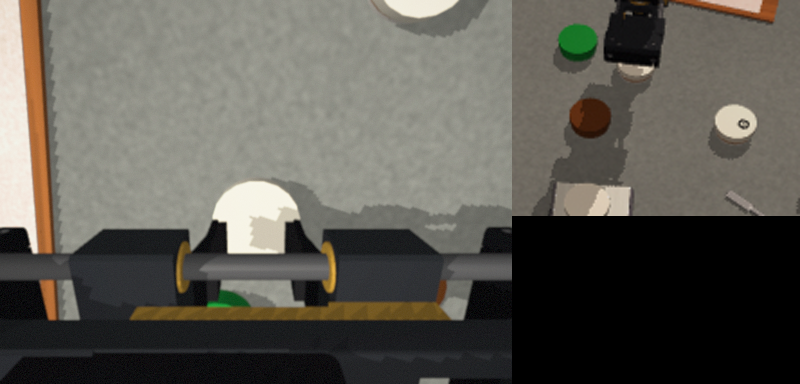

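Run:
```python
from h import *
c=get_calibration('wrist');a=camera('wrist')
print(onz(c,256.5,223.5,.02),onz(c,213,223,.02),onz(c,300,223,.02),proj(c,(.446,.262,.02)));plan(.4462,.2617,.027)
print(telemetry.read_state()['grip_force'])
m=white(a);ys,xs=np.where(m[170:250,190:320]>0);print(np.unique(ys)[0]+170)
for y in range(182,252,8): 
  q=np.where(m[y,190:320]>0)[0]+190;print(y,q.min() if len(q) else None,q.max() if len(q) else None)
```

```text
[0.44728359 0.26148914 0.02      ] [0.43500574 0.2884023  0.02      ] [0.46022621 0.23488232 0.02      ] [255.01697237 224.78649025]
pos [0.4455 0.2622 0.0253] yaw 25.26 t 3.8833 w 0.023336153926051144 F [0.76 0.71 0.12] j [ 0.04  0.39 -0.76  1.91  0.32  0.97 -2.  ]
turn [ 0.001 -0.    -0.   ] shift [ 0.01   0.019 -0.042]
0.0
181
182 243 267
190 226 283
198 220 291
206 215 296
214 213 298
222 212 298
230 213 277
238 234 277
246 234 276
```

Run:
```python
from h import *
c=get_calibration('wrist');a=camera('wrist');s=telemetry.read_state();q=R.from_quat(s['eef_rot'])
print('w',s['width'],s['time'],s['grip_force'],'cam in tool',q.inv().apply(c['xyz']-s['ee_pos']))
for x in(-.0095,.0095):
  for z in(-.02,.003,.022):
    print(x,z,[proj(c,s['ee_pos']+q.apply([x,sg*s['width']/2,z])).round(1) for sg in(-1,1)])
t=cv2.resize(a[160:310,150:350],None,fx=3,fy=3,interpolation=2);b=camera('scene');cb=cv2.resize(b[60:120,240:300],None,fx=3.3,fy=3.3,interpolation=2)
save('w3.png',np.hstack([t,cv2.copyMakeBorder(cb,0,t.shape[0]-cb.shape[0],0,0,0)]))
```

```text
w 0.01872351170192363 3.9333 0.0 cam in tool [ 0.07717185  0.00069135 -0.17666516]
-0.0095 -0.02 [array([238.9, 256.2]), array([269.7, 256.2])]
-0.0095 0.003 [array([240.7, 239.5]), array([268.1, 239.5])]
-0.0095 0.022 [array([242. , 228.3]), array([267. , 228.3])]
0.0095 -0.02 [array([238.3, 227.2]), array([270.2, 227.2])]
0.0095 0.003 [array([240.3, 213.4]), array([268.5, 213.4])]
0.0095 0.022 [array([241.6, 204.1]), array([267.3, 204.1])]
```

View pics/w3.png

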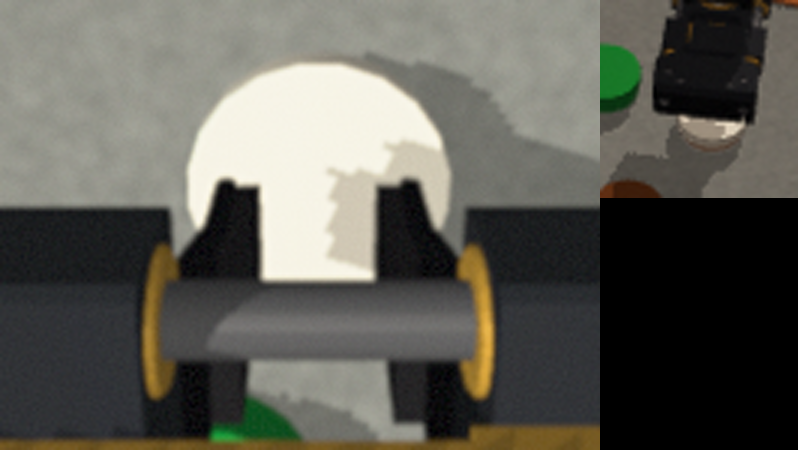

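The view shows the fingers closing above the lid: the dish at (256,223) hasn't moved, and the gap is 39 px wide for 23 mm. So the tips sit about 25 mm higher than the telemetry implies. I'll reopen and go down in small steps, watching the force.

Request:
{"method": "drive_tool", "body": {
  "series": [0,0,0,0,0,0,1,0,0,0,0,0,0,1,0,0,0,0,0,0,1,0,0,0,0,0,0,1,0,0,0,0,0,0,1,0,0,0,0,0,0,1,0,0,0,0,0,0,1,0,0,0,0,0,0,1,0,0,0,0,0,0.1,1,0,0,0,0,0,0.1,1]
}}

```text
time: 4.82
ee_pos: [0.4453, 0.262, 0.0207]
eef_rot: [0.976, 0.219, -0.0, 0.0]
ft_force: [-0.1, -0.9, 0.5]
width: 0.074
grip_force: 0.0
```

Run:
```python
from h import *
plan(.4462,.2617,.027)
s=telemetry.read_state();print(s)
for n in('top','scene'):
  c=get_calibration(n);q=R.from_quat(s['eef_rot'])
  print(n,[proj(c,s['ee_pos']+q.apply([0,0,z])).round(1) for z in(-.17,-.048,.022)])
```

```text
pos [0.4453 0.262  0.0207] yaw 25.25 t 4.8167 w 0.07399377776587433 F [-0.11 -0.86  0.52] j [ 0.04  0.4  -0.76  1.91  0.33  0.97 -2.  ]
turn [0.002 0.007 0.   ] shift [ 0.017  0.016 -0.158]
{'time': 4.8167, 'joint_positions': array([ 0.04068024,  0.3966757 , -0.76156368,  1.90855418,  0.33020153,
        0.96554477, -2.00349662]), 'joint_vel': array([ 0.00092379, -0.00243633, -0.00118108, -0.00234832, -0.00943722,
        0.00988148,  0.00662313]), 'joint_torque': array([ -0.21274604, -49.82639551,  -9.59442347, -31.85840607,
         0.08290372,  -0.27111688,  -0.05990921]), 'ee_pos': array([0.44530108, 0.26196162, 0.02067179]), 'eef_rot': array([ 9.75820740e-01,  2.18572159e-01, -2.67897758e-04,  1.50883518e-04]), 'ft_force': array([-0.10583425, -0.85624369,  0.52160031]), 'torque': array([0.02121733, 0.05030451, 0.04336447]), 'grip_force': 0.0, 'width': 0.07399377776587433}
top [array([126. , 234.8]), array([140. , 238.8]), array([146.8, 240.8])]
scene [array([276.9,  44.7]), array([274.6,  80.7]), array([273.5,  98.6])]
```

Request:
{"method": "drive_tool", "body": {
  "series": [0,0,0,0,0,0.1,1,0,0,0,0,0,0.2,1,0,0,0,0,0,0.2,1,0,0,0,0,0,0.2,1,0,0,0,0,0,0.2,1]
}}

```text
time: 5.23
ee_pos: [0.4455, 0.2623, 0.0133]
eef_rot: [0.976, 0.219, -0.0, 0.0]
ft_force: [0.7, 0.3, 0.9]
width: 0.0866
grip_force: 0.0
```

Run:
```python
from h import *
plan(.4462,.2617,.027)
c=get_calibration('wrist');a=camera('wrist');m=white(a)
g=cv2.cvtColor(a,cv2.COLOR_RGB2GRAY)
for v in (200,215,222,226,230,236,242): 
  d=np.where(g[v,100:420]<45)[0]+100
  l=d[d<256];h=d[d>256];w=np.where(m[v,190:330]>0)[0]+190;print(v,l.max() if len(l) else None,h.min() if len(h) else None,'white',w.min() if len(w) else None,w.max() if len(w) else None)
```

```text
pos [0.4455 0.2623 0.0133] yaw 25.26 t 5.2333 w 0.08664150279054438 F [0.7  0.29 0.93] j [ 0.03  0.41 -0.76  1.91  0.34  0.95 -2.01]
turn [0.    0.001 0.   ] shift [ 0.01   0.021 -0.343]
200 None None white 220 291
215 None None white 212 299
222 174 336 white 210 301
226 183 328 white 210 302
230 183 328 white 211 301
236 183 328 white 211 301
242 184 327 white 213 299
```

Request:
{"method": "drive_tool", "body": {
  "series": [0,0,0,0,0,0.1,1,0,0,0,0,0,0.2,1,0,0,0,0,0,0.3,1,0,0,0,0,0,0.4,1,0,0,0,0,0,0.4,1,0,0,0,0,0,0.4,1]
}}

```text
time: 5.78
ee_pos: [0.4453, 0.2622, -0.003]
eef_rot: [0.976, 0.219, -0.0, 0.0]
ft_force: [-1.5, -0.4, -0.8]
width: 0.0873
grip_force: 0.0
```

```bash
cat >> h.py <<'E'
def gap(a,rows=(222,226,230,236,242)):
    m=white(a);g=cv2.cvtColor(a,cv2.COLOR_RGB2GRAY)
    for v in rows:
        d=np.where(g[v,100:420]<45)[0]+100;l=d[d<256];h=d[d>256];w=np.where(m[v,190:330]>0)[0]+190
        print(v,l.max() if len(l) else None,h.min() if len(h) else None,'white',w.min() if len(w) else None,w.max() if len(w) else None)
E
python3 - <<'E'
from h import *
plan(.4462,.2617,.027)
gap(camera('wrist'))
E
```

```text
pos [ 0.4453  0.2622 -0.003 ] yaw 25.27 t 5.7833 w 0.08725240922336149 F [-1.46 -0.41 -0.81] j [ 0.02  0.43 -0.74  1.92  0.36  0.92 -2.03]
turn [-0.001  0.007 -0.   ] shift [ 0.016  0.021 -0.751]
222 174 337 white 209 302
226 182 329 white 208 304
230 183 328 white 206 305
236 183 328 white 206 306
242 183 327 white 207 306
```

Request:
{"method": "drive_tool", "body": {
  "series": [0,0,0,0,0,0.1,1,0,0,0,0,0,0.2,1,0,0,0,0,0,0.32,1,0,0,0,0,0,0.32,1,0,0,0,0,0,0.32,1]
}}

```text
time: 6.25
ee_pos: [0.4459, 0.2623, -0.0138]
eef_rot: [0.976, 0.219, 0.0, 0.001]
ft_force: [-9.4, -7.7, 31.2]
width: 0.0874
grip_force: 16.1
```

Run:
```python
from h import *
plan(.4462,.2617,.027)
gap(camera('wrist'))
```

```text
pos [ 0.4459  0.2623 -0.0138] yaw 25.26 t 6.25 w 0.0873613748857579 F [-9.38 -7.71 31.19] j [ 0.01  0.45 -0.73  1.93  0.38  0.91 -2.04]
turn [ 0.019 -0.002 -0.   ] shift [ 1.000e-03  2.000e-02 -1.019e+00]
222 175 336 white 212 300
226 183 329 white 208 303
230 183 328 white 207 305
236 183 328 white 205 307
242 184 327 white 203 309
```

Contact with the bench at telemetry z ≈ -0.013 gives the real reference: tip height ≈ z + 0.0125. I'll back off 7 mm and close.

Request:
{"method": "drive_tool", "body": {
  "series": [0,0,0,0,0,-0.17,1,0,0,0,0,0,-0.17,1,0,0,0,0,0,-0.17,0.3,0,0,0,0,0,-0.17,-0.3,0,0,0,0,0,-0.17,-1,0,0,0,0,0,-0.17,-1,0,0,0,0,0,-0.17,-1,0,0,0,0,0,-0.17,-1,0,0,0,0,0,-0.17,-1,0,0,0,0,0,-0.17,-1],
  "grip_force": 15
}}

```text
time: 7.13
ee_pos: [0.4454, 0.2622, -0.0088]
eef_rot: [0.976, 0.219, -0.0, 0.0]
ft_force: [-0.2, -0.3, 0.1]
width: 0.0595
grip_force: 15.0
```

Run:
```python
from h import *
plan(.4462,.2617,.127)
print(telemetry.read_state()['grip_force'])
```

```text
pos [ 0.4454  0.2622 -0.0088] yaw 25.26 t 7.1333 w 0.05947425005034829 F [-0.22 -0.31  0.13] j [ 0.02  0.44 -0.74  1.93  0.37  0.91 -2.04]
turn [0.001 0.002 0.   ] shift [ 0.011  0.02  -3.395]
15.000014752149582
```

Request:
{"method": "drive_tool", "body": {
  "series": [0,0,0,0,0,-0.3,-1,0,0,0,0,0,-0.9,-1,0,0,0,0,0,-1.7,-1,0,0,0,0,0,-2.4,-1,0,0,0,0,0,-2.8,-1,0,0,0,0,0,-2.8,-1]
}}

```text
time: 7.63
ee_pos: [0.4473, 0.2637, 0.1079]
eef_rot: [0.976, 0.219, 0.003, -0.0]
ft_force: [0.3, 0.6, 0.4]
width: 0.0597
grip_force: 15.0
```

Run:
```python
from h import *
plan(.532,.0018,.10)
print(telemetry.read_state()['grip_force'])
```

```text
pos [0.4473 0.2637 0.1079] yaw 25.27 t 7.6333 w 0.05966832716850759 F [0.28 0.64 0.45] j [ 0.1   0.28 -0.81  1.83  0.22  1.12 -1.92]
turn [ 0.005 -0.073 -0.   ] shift [-0.883  6.825  0.194]
14.999943673610687
```

Request:
{"method": "drive_tool", "body": {
  "series": [0,0,0,-0.05,0.4,0,-1,0,0,0,-0.15,1.2,0,-1,0,0,0,-0.27,2.1,0,-1,0,0,0,-0.4,3,0,-1,0,0,0,-0.5,3.9,0,-1,0,0,0,-0.6,4.8,0,-1,0,0,0,-0.75,5.7,0,-1,0,0,0,-0.85,6.4,0,-1,0,0,0,-0.88,6.8,0,-1,0,0,0,-0.88,6.8,0,-1]
}}

```text
time: 8.47
ee_pos: [0.5303, -0.0034, 0.103]
eef_rot: [0.976, 0.216, -0.0, 0.001]
ft_force: [-0.2, -0.4, -1.2]
width: 0.0596
grip_force: 15.0
```

Request:
{"method": "drive_tool", "body": {
  "series": [0,0,0,0,0,0,-1,0,0,0,0,0,0,-1,0,0,0,0,0,0,-1]
}}

```text
time: 8.72
ee_pos: [0.5294, 0.0027, 0.1033]
eef_rot: [0.976, 0.22, -0.0, -0.0]
ft_force: [-1.0, 0.5, -0.9]
width: 0.0594
grip_force: 15.0
```

Run:
```python
from h import *
plan(.532,.0018,.0412)
print(telemetry.read_state()['grip_force'])
```

```text
pos [0.5294 0.0027 0.1033] yaw 25.37 t 8.7167 w 0.05943561323329624 F [-0.99  0.46 -0.9 ] j [ 0.48  0.28 -0.65  1.81  0.19  1.11 -1.36]
turn [-0.004  0.    -0.   ] shift [0.051 0.048 1.554]
14.99998927116394
```

Request:
{"method": "drive_tool", "body": {
  "series": [0,0,0,0.05,0.04,0.4,-1,0,0,0,0.05,0.04,0.8,-1,0,0,0,0.05,0.04,1.1,-1,0,0,0,0.05,0.04,1.3,-1,0,0,0,0.05,0.04,1.38,-1,0,0,0,0.05,0.04,1.38,-1,0,0,0,0.05,0.04,1.38,-1,0,0,0,0.05,0.04,1.38,-1]
}}

```text
time: 9.38
ee_pos: [0.5327, 0.0008, 0.0489]
eef_rot: [0.976, 0.219, 0.001, 0.0]
ft_force: [-0.2, 0.2, 0.6]
width: 0.0597
grip_force: 15.0
```

Run:
```python
from h import *
plan(.532,.0018,.0412)
```

```text
pos [0.5327 0.0008 0.0489] yaw 25.26 t 9.3833 w 0.05965188759537855 F [-0.16  0.21  0.63] j [ 0.46  0.35 -0.63  1.86  0.24  1.01 -1.4 ]
turn [ 0.007 -0.012 -0.   ] shift [-0.006 -0.032  0.191]
```

Request:
{"method": "drive_tool", "body": {
  "series": [0,0,0,0,0,0.04,-1,0,0,0,0,0,0.08,-1,0,0,0,0,0,0.11,-1,0,0,0,0,0,0.13,-1,0,0,0,0,0,0.13,-1,0,0,0,0,0,0.13,-1]
}}

```text
time: 9.88
ee_pos: [0.5322, 0.0006, 0.0429]
eef_rot: [0.976, 0.219, -0.0, 0.0]
ft_force: [-0.7, -1.1, -0.3]
width: 0.0598
grip_force: 15.0
```

Run:
```python
from h import *
plan(.532,.0018,.0412)
```

```text
pos [0.5322 0.0006 0.0429] yaw 25.26 t 9.8833 w 0.059839802470571996 F [-0.71 -1.08 -0.29] j [ 0.46  0.36 -0.63  1.86  0.25  1.   -1.41]
turn [0. 0. 0.] shift [ 0.008 -0.029  0.042]
```

Request:
{"method": "drive_tool", "body": {
  "series": [0,0,0,0,-0.02,0.02,-1,0,0,0,0,-0.02,0.04,-1,0,0,0,0,-0.02,0.05,-1,0,0,0,0,-0.02,0.05,-1]
}}

```text
time: 10.22
ee_pos: [0.5319, 0.0014, 0.041]
eef_rot: [0.976, 0.219, -0.0, 0.0]
ft_force: [-1.1, -0.2, 1.3]
width: 0.0593
grip_force: 15.0
```

Request:
{"method": "drive_tool", "body": {
  "series": [0,0,0,0,0,0.02,-1,0,0,0,0,0,0.02,-1,0,0,0,0,0,0.02,-1]
}}

```text
time: 10.47
ee_pos: [0.5319, 0.0014, 0.0409]
eef_rot: [0.976, 0.219, -0.0, 0.0]
ft_force: [-5.7, -0.0, 11.2]
width: 0.0595
grip_force: 15.0
```

Contact came at the expected height. Now releasing.

Request:
{"method": "drive_tool", "body": {
  "series": [0,0,0,0,0,-0.02,-1,0,0,0,0,0,-0.02,0.5,0,0,0,0,0,-0.02,0.6,0,0,0,0,0,-0.02,0.8,0,0,0,0,0,-0.02,1,0,0,0,0,0,-0.02,1,0,0,0,0,0,-0.02,1,0,0,0,0,0,-0.5,1,0,0,0,0,0,-1.4,1,0,0,0,0,0,-2.4,1]
}}

```text
time: 11.3
ee_pos: [0.5304, 0.0014, 0.1358]
eef_rot: [0.976, 0.219, -0.002, -0.001]
ft_force: [0.3, -0.2, 0.0]
width: 0.0869
grip_force: 0.0
```

Run:
```python
from h import *
plan(.6231,.2444,.13)
```

```text
pos [0.5304 0.0014 0.1358] yaw 25.28 t 11.3 w 0.08686117833308692 F [ 0.32 -0.22  0.04] j [ 0.5   0.25 -0.66  1.77  0.16  1.18 -1.34]
turn [-0.026  0.035 -0.   ] shift [ 4.69  -4.503  0.14 ]
```

Request:
{"method": "drive_tool", "body": {
  "series": [0,0,0,0.7,-0.7,0.1,1,0,0,0,1.4,-1.4,0.1,1,0,0,0,2.1,-2.1,0.1,1,0,0,0,2.8,-2.8,0.1,1,0,0,0,3.5,-3.4,0.1,1,0,0,0,4.2,-4,0.1,1,0,0,0,4.69,-4.5,0.1,1,0,0,0,4.69,-4.5,0.1,1,0,0,0,4.69,-4.5,0.1,1,0,0,0,4.69,-4.5,0.1,1]
}}

```text
time: 12.13
ee_pos: [0.6247, 0.2435, 0.1317]
eef_rot: [0.976, 0.219, -0.0, 0.0]
ft_force: [-0.4, -0.0, 0.4]
width: 0.0872
grip_force: 0.0
```

```bash
cat >> h.py <<'E'
def pile(z,lo=205,near=(.532,.0015)):
    for n in('top','scene'):
        im=camera(n);c=get_calibration(n)
        for k,a,(p,rad) in blobs(white(im,lo)):
            e=cv2.fitEllipse(k) if len(k)>5 else None
            if e is None: continue
            P=onz(c,*e[0],z)
            if np.hypot(P[0]-near[0],P[1]-near[1])<.03 : print(n,np.round(e[0],1),np.round(e[1],1),a,P.round(4))
E
python3 - <<'E'
from h import *
plan(.6231,.2444,-.0085)
for lo in(205,215,225): pile(.07,lo)
E
```

```text
pos [0.6247 0.2435 0.1317] yaw 25.24 t 12.1333 w 0.08715788733350298 F [-0.4  -0.02  0.44] j [ 0.03  0.57 -0.68  1.39  0.36  1.3  -1.8 ]
turn [0.006 0.009 0.   ] shift [-0.024 -0.039  3.505]
top [235.3 206.5] [19.6 20.4] 311.5 [0.5327 0.0013 0.07  ]
scene [246.2 167.4] [19.9 24.5] 381.5 [0.5313 0.0017 0.07  ]
top [236.3 206.4] [17.9 19.8] 264.5 [ 0.5329 -0.0014  0.07  ]
scene [246.  167.1] [19.3 23.6] 353.5 [0.5304 0.0023 0.07  ]
```

The plain dish sits within about 1 mm of the base dish in both views. Descending on the marked one.

Request:
{"method": "drive_tool", "body": {
  "series": [0,0,0,-0.02,-0.03,0.9,1,0,0,0,-0.02,-0.03,1.8,1,0,0,0,-0.02,-0.03,2.5,1,0,0,0,-0.02,-0.03,3,1,0,0,0,-0.02,-0.03,3.2,1,0,0,0,-0.02,-0.03,3.2,1,0,0,0,-0.02,-0.03,3.2,1,0,0,0,-0.02,-0.03,3.2,1]
}}

```text
time: 13.1
ee_pos: [0.6247, 0.2454, 0.0061]
eef_rot: [0.976, 0.218, 0.001, -0.0]
ft_force: [0.6, 0.1, 0.4]
width: 0.0869
grip_force: 0.0
```

Run:
```python
from h import *
plan(.6230,.2445,-.008)
```

```text
pos [0.6247 0.2454 0.0061] yaw 25.24 t 13.1 w 0.08691945372694562 F [0.6  0.11 0.37] j [ 0.01  0.69 -0.63  1.5   0.44  1.09 -1.85]
turn [ 0.002 -0.032 -0.   ] shift [-0.049  0.003  0.353]
```

Request:
{"method": "drive_tool", "body": {
  "series": [0,0,0,-0.02,0,0.12,1,0,0,0,-0.04,0,0.24,1,0,0,0,-0.04,0,0.32,1,0,0,0,-0.04,0,0.32,1,0,0,0,-0.04,0,0.32,1]
}}

```text
time: 13.52
ee_pos: [0.6219, 0.2441, -0.0089]
eef_rot: [0.976, 0.219, -0.0, 0.0]
ft_force: [0.6, 0.4, -0.3]
width: 0.0872
grip_force: 0.0
```

Run:
```python
from h import *
plan(.6230,.2445,-.008)
```

```text
pos [ 0.6219  0.2441 -0.0089] yaw 25.26 t 13.5167 w 0.08721250602062681 F [ 0.55  0.41 -0.32] j [ 0.    0.7  -0.63  1.51  0.45  1.07 -1.86]
turn [0.001 0.005 0.   ] shift [ 0.028  0.003 -0.023]
```

Request:
{"method": "drive_tool", "body": {
  "series": [0,0,0,0.02,0,0,0.5,0,0,0,0.02,0,0,0,0,0,0,0.02,0,0,-1,0,0,0,0.02,0,0,-1,0,0,0,0.02,0,0,-1,0,0,0,0.02,0,0,-1,0,0,0,0.02,0,0,-1,0,0,0,0.02,0,0,-1,0,0,0,0.02,0,0,-1],
  "grip_force": 15
}}

```text
time: 14.27
ee_pos: [0.6228, 0.2446, -0.0086]
eef_rot: [0.976, 0.219, 0.0, 0.0]
ft_force: [-0.1, 0.3, 0.5]
width: 0.0597
grip_force: 15.0
```

Request:
{"method": "drive_tool", "body": {
  "series": [0,0,0,0,0,0,-1,0,0,0,0,0,0,-1]
}}

```text
time: 14.43
ee_pos: [0.6228, 0.2446, -0.0086]
eef_rot: [0.976, 0.219, 0.0, 0.0]
ft_force: [0.7, -0.1, 0.4]
width: 0.0596
grip_force: 15.0
```

Request:
{"method": "drive_tool", "body": {
  "series": [0,0,0,0,0,-0.3,-1,0,0,0,0,0,-0.9,-1,0,0,0,0,0,-1.7,-1,0,0,0,0,0,-2.5,-1,0,0,0,0,0,-3.2,-1,0,0,0,0,0,-3.2,-1,0,0,0,0,0,-3.2,-1]
}}

```text
time: 15.02
ee_pos: [0.6238, 0.2452, 0.1221]
eef_rot: [0.976, 0.219, 0.002, -0.0]
ft_force: [0.0, 0.1, -0.9]
width: 0.0596
grip_force: 15.0
```

Run:
```python
from h import *
plan(.5320,.0015,.12)
```

```text
pos [0.6238 0.2452 0.1221] yaw 25.26 t 15.0167 w 0.05961458482304629 F [ 0.    0.08 -0.94] j [ 0.03  0.57 -0.68  1.41  0.37  1.28 -1.8 ]
turn [ 0.006 -0.045 -0.   ] shift [-4.675  4.531  0.036]
```

Request:
{"method": "drive_tool", "body": {
  "series": [0,0,0,-0.4,0.4,0,-1,0,0,0,-1,1,0,-1,0,0,0,-1.6,1.6,0,-1,0,0,0,-2.2,2.2,0,-1,0,0,0,-2.8,2.8,0,-1,0,0,0,-3.4,3.4,0,-1,0,0,0,-4,4,0,-1,0,0,0,-4.5,4.4,0,-1,0,0,0,-4.67,4.53,0,-1,0,0,0,-4.67,4.53,0,-1]
}}

```text
time: 15.85
ee_pos: [0.5299, -0.0018, 0.1186]
eef_rot: [0.976, 0.217, -0.001, 0.0]
ft_force: [1.2, 0.2, 0.1]
width: 0.0593
grip_force: 15.0
```

Request:
{"method": "drive_tool", "body": {
  "series": [0,0,0,0,0,0.3,-1,0,0,0,0,0,0.6,-1,0,0,0,0,0,0.9,-1,0,0,0,0,0,0.9,-1,0,0,0,0,0,0.9,-1]
}}

```text
time: 16.27
ee_pos: [0.5304, 0.0021, 0.0819]
eef_rot: [0.976, 0.219, -0.001, -0.001]
ft_force: [-0.5, -0.3, -0.3]
width: 0.0594
grip_force: 15.0
```

Run:
```python
from h import *
plan(.5320,.0015,.0614)
```

```text
pos [0.5304 0.0021 0.0819] yaw 25.36 t 16.2667 w 0.05942908278856863 F [-0.49 -0.3  -0.34] j [ 0.5   0.31 -0.67  1.83  0.22  1.08 -1.38]
turn [-0.021  0.022 -0.   ] shift [0.03  0.032 0.512]
```

Request:
{"method": "drive_tool", "body": {
  "series": [0,0,0,0.03,0.02,0.12,-1,0,0,0,0.03,0.02,0.25,-1,0,0,0,0.03,0.02,0.36,-1,0,0,0,0.03,0.02,0.42,-1,0,0,0,0.03,0.02,0.42,-1,0,0,0,0.03,0.02,0.42,-1,0,0,0,0.03,0.02,0.42,-1]
}}

```text
time: 16.85
ee_pos: [0.5327, 0.0008, 0.0668]
eef_rot: [0.976, 0.219, 0.0, 0.0]
ft_force: [0.2, 0.3, -0.4]
width: 0.0591
grip_force: 15.0
```

Run:
```python
from h import *
plan(.5320,.0015,.0612)
```

```text
pos [0.5327 0.0008 0.0668] yaw 25.25 t 16.85 w 0.05913029398501488 F [ 0.25  0.26 -0.35] j [ 0.49  0.33 -0.66  1.84  0.24  1.05 -1.4 ]
turn [ 0.003 -0.004 -0.   ] shift [-0.009 -0.025  0.139]
```

Request:
{"method": "drive_tool", "body": {
  "series": [0,0,0,-0.01,-0.01,0.04,-1,0,0,0,-0.01,-0.02,0.07,-1,0,0,0,-0.01,-0.02,0.09,-1,0,0,0,-0.01,-0.02,0.1,-1,0,0,0,-0.01,-0.02,0.1,-1,0,0,0,-0.01,-0.02,0.1,-1]
}}

```text
time: 17.35
ee_pos: [0.5319, 0.0013, 0.0625]
eef_rot: [0.976, 0.219, 0.0, 0.0]
ft_force: [-0.2, 0.3, -1.3]
width: 0.0592
grip_force: 15.0
```

Request:
{"method": "drive_tool", "body": {
  "series": [0,0,0,0,0,0.02,-1,0,0,0,0,0,0.02,-1,0,0,0,0,0,0.02,-1]
}}

```text
time: 17.6
ee_pos: [0.5319, 0.0014, 0.0617]
eef_rot: [0.976, 0.219, 0.0, 0.0]
ft_force: [-0.4, -0.2, 0.0]
width: 0.0594
grip_force: 15.0
```

Request:
{"method": "drive_tool", "body": {
  "series": [0,0,0,0,0,0.015,-1,0,0,0,0,0,0.015,-1,0,0,0,0,0,0.015,-1]
}}

```text
time: 17.85
ee_pos: [0.532, 0.0014, 0.0613]
eef_rot: [0.976, 0.219, 0.0, 0.0]
ft_force: [0.2, -0.3, 1.9]
width: 0.0593
grip_force: 15.0
```

Light contact (2 N). Releasing and rising.

Request:
{"method": "drive_tool", "body": {
  "series": [0,0,0,0,0,0,0.5,0,0,0,0,0,0,0.6,0,0,0,0,0,0,0.8,0,0,0,0,0,0,1,0,0,0,0,0,0,1,0,0,0,0,0,0,1,0,0,0,0,0,-0.5,1,0,0,0,0,0,-1.4,1,0,0,0,0,0,-2.4,1,0,0,0,0,0,-3.4,1]
}}

```text
time: 18.68
ee_pos: [0.5313, 0.0016, 0.1985]
eef_rot: [0.976, 0.219, -0.0, -0.0]
ft_force: [0.9, -0.5, 0.3]
width: 0.087
grip_force: 0.0
```

Run:
```python
from h import *
b=np.load('top.npy');s=np.load('scene.npy')
# probe handle: dark pixels near the holder, block faces
for n,im,box in(('top',b,(325,175,405,230)),('scene',s,(120,255,190,325))):
    x0,y0,x1,y1=box;g=cv2.cvtColor(im,cv2.COLOR_RGB2GRAY)[y0:y1,x0:x1]
    m=(g<32).astype(np.uint8)*255
    for k,a,_ in blobs(m,20):
        rr=cv2.minAreaRect(k);print(n,a,(cv2.boxPoints(rr)+[x0,y0]).round(1).tolist())
t=cv2.resize(b[170:235,325:400],(390,338),interpolation=cv2.INTER_NEAREST);u=cv2.resize(s[255:325,120:195],(390,364),interpolation=cv2.INTER_NEAREST)
save('probe.png',np.hstack([cv2.copyMakeBorder(t,0,26,0,0,0),u]))
plan(.45,-.15,.25)
```

```text
top 109.0 [[354.0, 200.0], [368.0, 193.0], [371.8, 200.6], [357.8, 207.6]]
scene 319.0 [[134.7, 272.8], [148.2, 264.7], [162.3, 288.2], [148.8, 296.3]]
pos [0.5313 0.0016 0.1985] yaw 25.28 t 18.6833 w 0.0870154624569025 F [ 0.92 -0.48  0.28] j [ 0.53  0.2  -0.7   1.69  0.13  1.3  -1.32]
turn [-0.008  0.009 -0.   ] shift [-3.456  2.558 -1.287]
```

View pics/probe.png

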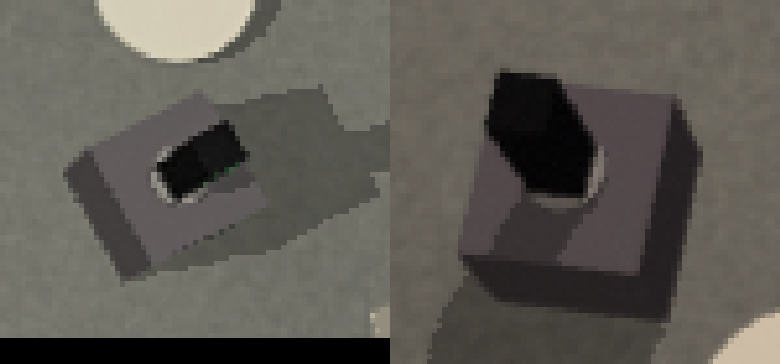

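Run:
```python
from h import *
t=get_calibration('top');s=get_calibration('scene')
print('holder',onz(t,359,204.2,.075),onz(s,154.2,288.8,.075))
print('handle top',onz(t,366,198.8,.16),onz(s,146,273.8,.16))
im=camera('top');np.save('top2.npy',im)
for lo in(205,225): pile(.09,lo)
plan(.50,-.30,.25)
```

```text
holder [ 0.53564179 -0.33813032  0.075     ] [ 0.53851088 -0.33694414  0.075     ]
handle top [ 0.5356039 -0.3357292  0.16     ] [ 0.53773076 -0.33409319  0.16      ]
scene [246.4 162.9] [20.4 24.8] 395.5 [0.5321 0.002  0.09  ]
pos [0.5316 0.0012 0.1967] yaw 25.25 t 18.9333 w 0.08708367549198313 F [-0.65 -0.81 -0.78] j [ 0.53  0.2  -0.7   1.69  0.13  1.3  -1.32]
turn [0.003 0.005 0.   ] shift [-3.927  6.473 -1.329]
```

Run:
```python
from h import *
plan(.537,-.3355,.25)
```

```text
pos [0.5316 0.0012 0.1967] yaw 25.25 t 18.9333 w 0.08708367549198313 F [-0.65 -0.81 -0.78] j [ 0.53  0.2  -0.7   1.69  0.13  1.3  -1.32]
turn [0.003 0.005 0.   ] shift [-3.469  7.67  -1.329]
```

Request:
{"method": "drive_tool", "body": {
  "series": [0,0,0,-0.3,0.5,-0.4,1,0,0,0,-0.7,1.3,-0.9,1,0,0,0,-1.1,2.2,-1.3,1,0,0,0,-1.5,3.1,-1.3,1,0,0,0,-1.9,4,-1.3,1,0,0,0,-2.4,4.9,-1.3,1,0,0,0,-2.8,5.8,-1.3,1,0,0,0,-3.1,6.6,-1.3,1,0,0,0,-3.3,7.2,-1.3,1,0,0,0,-3.4,7.6,-1.3,1]
}}

```text
time: 19.77
ee_pos: [0.5368, -0.3352, 0.2464]
eef_rot: [0.976, 0.217, -0.002, -0.001]
ft_force: [0.7, 0.2, -0.1]
width: 0.0868
grip_force: 0.0
```

Run:
```python
from h import *
plan(.537,-.3355,.25)
for lo in(195,205,225): pile(.09,lo)
```

```text
pos [ 0.5368 -0.3352  0.2464] yaw 25.04 t 19.7667 w 0.0868075754241161 F [ 0.71  0.25 -0.1 ] j [ 0.84  0.38 -0.48  1.36  0.17  1.45 -0.76]
turn [-0.028  0.035 -0.   ] shift [ 0.001  0.007 -0.09 ]
top [236.  204.5] [33.8 38.1] 752.0 [ 0.535  -0.0016  0.09  ]
top [234.9 205. ] [20.3 20.5] 325.0 [0.5335 0.0013 0.09  ]
scene [246.4 162.3] [19.2 23.3] 338.5 [0.5312 0.0031 0.09  ]
```

```bash
cat >> h.py <<'E'
def ring(n,im,near=(.532,.0015),z=.09):
    c=get_calibration(n);u,v=proj(c,(*near,z));g=cv2.cvtColor(im,cv2.COLOR_RGB2GRAY).astype(float)
    yy,xx=np.mgrid[:384,:512]
    # lid disc only: ground points within 24 mm of the dish centre
    P=np.array([[onz(c,a,b,z)[:2] for a in range(int(u)-20,int(u)+21)] for b in range(int(v)-20,int(v)+21)])
    sub=g[int(v)-20:int(v)+21,int(u)-20:int(u)+21];inn=np.hypot(P[...,0]-near[0],P[...,1]-near[1])<.024
    w=np.where(inn,np.clip(np.median(sub[inn])-15-sub,0,None),0)
    print(n,'ring',(P*w[...,None]).sum((0,1))/w.sum(),'wsum',w.sum())
E
python3 - <<'E'
from h import *
ring('top',camera('top'),(.5335,.0013));ring('scene',camera('scene'),(.532,.002))
im=camera('wrist');c=get_calibration('wrist');np.save('w4.npy',im);save('w4.png',im);print(proj(c,(.537,-.335,.16)))
plan(.537,-.3355,.25)
E
```

```text
top ring [0.54583773 0.00205801] wsum 2796.0
scene ring [0.54324946 0.00391167] wsum 3272.0
[258.0967442 194.4274451]
pos [ 0.5388 -0.3305  0.2493] yaw 25.34 t 20.2167 w 0.08685836738944935 F [ 0.32  1.7  -0.1 ] j [ 0.84  0.37 -0.48  1.36  0.17  1.45 -0.77]
turn [ 0.001 -0.001 -0.   ] shift [-0.094  0.094 -0.018]
```

View pics/w4.png

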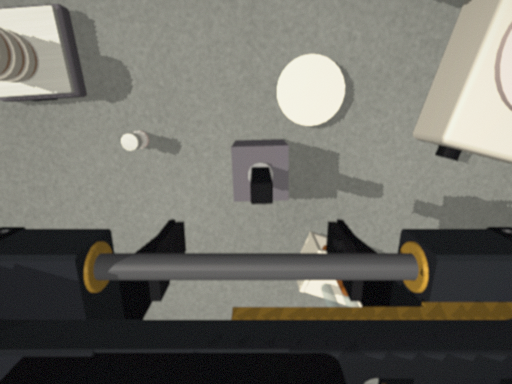

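The handle top is at (262,192) in the wrist view, its sides in line with the tool axes. The holder spans (233–288, 142–200), with the wide dish (311,90) and vial (133,141) clear. Ring centre is about (0.5445, 0.003).

Run:
```python
from h import *
im=np.load('w4.npy');g=cv2.cvtColor(im,cv2.COLOR_RGB2GRAY)
m=((g<32)*255).astype(np.uint8)[160:215,235:290]
for k,a,_ in blobs(m,50): print(a,cv2.minAreaRect(k),cv2.boundingRect(k))
for v in range(6,46,4): q=np.where(m[v]>0)[0]; print(v+160,(q.min()+235,q.max()+235) if len(q) else None)
plan(.5375,-.3368,.1095)
```

```text
569.0 ((26.0, 25.0), (34.0, 20.0), 90.0) (16, 8, 21, 35)
166 None
170 (np.int64(253), np.int64(268))
174 (np.int64(253), np.int64(268))
178 (np.int64(252), np.int64(269))
182 (np.int64(252), np.int64(270))
186 (np.int64(251), np.int64(271))
190 (np.int64(252), np.int64(271))
194 (np.int64(252), np.int64(271))
198 (np.int64(252), np.int64(270))
202 (np.int64(253), np.int64(253))
pos [ 0.5388 -0.3305  0.2493] yaw 25.34 t 20.2167 w 0.08685836738944935 F [ 0.32  1.7  -0.1 ] j [ 0.84  0.37 -0.48  1.36  0.17  1.45 -0.77]
turn [ 0.001 -0.001 -0.   ] shift [-0.096  0.128  3.494]
```

Request:
{"method": "drive_tool", "body": {
  "series": [0,0,0,-0.1,0.13,0.5,1,0,0,0,-0.1,0.13,1,1,0,0,0,-0.1,0.13,1.5,1,0,0,0,-0.1,0.13,1.5,1,0,0,0,-0.1,0.13,1.5,1,0,0,0,-0.1,0.13,1.5,1]
}}

```text
time: 20.72
ee_pos: [0.5378, -0.3379, 0.1907]
eef_rot: [0.976, 0.219, 0.001, 0.001]
ft_force: [0.2, 0.1, 0.5]
width: 0.0872
grip_force: 0.0
```

Run:
```python
from h import *
plan(.5375,-.3368,.1095)
im=camera('wrist');c=get_calibration('wrist');g=cv2.cvtColor(im,cv2.COLOR_RGB2GRAY)
m=((g<32)*255).astype(np.uint8)[150:252,200:310]
for k,a,_ in blobs(m,50): print(a,cv2.minAreaRect(k),cv2.boundingRect(k))
print(proj(c,(.5375,-.3368,.16)))
```

```text
pos [ 0.5378 -0.3379  0.1907] yaw 25.28 t 20.7167 w 0.08715212267533284 F [0.25 0.11 0.51] j [ 0.85  0.4  -0.48  1.44  0.19  1.34 -0.77]
turn [ 0.016 -0.011 -0.   ] shift [ 0.004 -0.031  2.029]
953.0 ((54.5, 48.0), (44.0, 25.0), 90.0) (42, 26, 26, 45)
[252.69909452 212.02365089]
```

Request:
{"method": "drive_tool", "body": {
  "series": [0,0,0,0.02,-0.03,0.5,1,0,0,0,0.02,-0.03,1,1,0,0,0,0.02,-0.03,1.5,1,0,0,0,0.02,-0.03,1.9,1,0,0,0,0.02,-0.03,2,1,0,0,0,0.02,-0.03,2,1,0,0,0,0.02,-0.03,2,1,0,0,0,0.02,-0.03,2,1]
}}

```text
time: 21.43
ee_pos: [0.5384, -0.337, 0.111]
eef_rot: [0.976, 0.219, 0.001, 0.001]
ft_force: [-0.2, -0.6, -0.7]
width: 0.087
grip_force: 0.0
```

Run:
```python
from h import *
plan(.5375,-.3368,.1095)
```

```text
pos [ 0.5384 -0.337   0.111 ] yaw 25.26 t 21.4333 w 0.08699682856755854 F [-0.18 -0.63 -0.73] j [ 0.84  0.46 -0.47  1.53  0.22  1.2  -0.79]
turn [ 0.026 -0.017 -0.   ] shift [-0.018 -0.015  0.038]
```

Request:
{"method": "drive_tool", "body": {
  "series": [0,0,0,0,0,0,-1,0,0,0,0,0,0,-1,0,0,0,0,0,0,-1,0,0,0,0,0,0,-1,0,0,0,0,0,0,-1,0,0,0,0,0,0,-1,0,0,0,0,0,0,-1,0,0,0,0,0,0,-1,0,0,0,0,0,0,-1,0,0,0,0,0,0,-1],
  "grip_force": 30
}}

```text
time: 22.27
ee_pos: [0.5374, -0.3366, 0.1091]
eef_rot: [0.976, 0.219, 0.0, 0.0]
ft_force: [0.0, -0.0, -0.1]
width: 0.0282
grip_force: 0.0
```

Request:
{"method": "drive_tool", "body": {
  "series": [0,0,0,0,0,0,-1,0,0,0,0,0,0,-1,0,0,0,0,0,0,-1,0,0,0,0,0,0,-1,0,0,0,0,0,0,-1]
}}

```text
time: 22.68
ee_pos: [0.5374, -0.3366, 0.1091]
eef_rot: [0.976, 0.219, 0.0, 0.0]
ft_force: [-0.2, -0.3, -0.4]
width: 0.0218
grip_force: 29.9
```

Run:
```python
from h import *
plan(.5375,-.3368,.2145)
im=camera('wrist');np.save('w5.npy',im)
```

```text
pos [ 0.5374 -0.3366  0.1091] yaw 25.26 t 22.6833 w 0.021759782864091373 F [-0.23 -0.34 -0.37] j [ 0.84  0.46 -0.47  1.54  0.22  1.19 -0.79]
turn [0.001 0.    0.   ] shift [ 1.000e-03  6.000e-03 -2.635e+00]
```

Request:
{"method": "drive_tool", "body": {
  "series": [0,0,0,0,0,-0.3,-1,0,0,0,0,0,-0.8,-1,0,0,0,0,0,-1.4,-1,0,0,0,0,0,-2,-1,0,0,0,0,0,-2.5,-1,0,0,0,0,0,-2.9,-1,0,0,0,0,0,-2.9,-1,0,0,0,0,0,-2.9,-1]
}}

```text
time: 23.4
ee_pos: [0.5378, -0.3367, 0.2262]
eef_rot: [0.976, 0.219, 0.001, 0.001]
ft_force: [-0.3, 1.0, -0.6]
width: 0.0217
grip_force: 29.9
```

Run:
```python
from h import *
plan(.5445,.003,.225)
print(telemetry.read_state()['grip_force'])
```

```text
pos [ 0.5378 -0.3367  0.2262] yaw 25.26 t 23.4 w 0.021670448731833686 F [-0.34  0.99 -0.64] j [ 0.85  0.38 -0.48  1.39  0.18  1.41 -0.76]
turn [ 0.018 -0.011 -0.   ] shift [ 3.776 -7.608  0.021]
29.937153538194252
```

Request:
{"method": "drive_tool", "body": {
  "series": [0,0,0,0.2,-0.4,0,-1,0,0,0,0.5,-1.1,0,-1,0,0,0,0.9,-1.9,0,-1,0,0,0,1.4,-2.8,0,-1,0,0,0,1.8,-3.7,0,-1,0,0,0,2.3,-4.6,0,-1,0,0,0,2.7,-5.5,0,-1,0,0,0,3.2,-6.4,0,-1,0,0,0,3.6,-7.2,0,-1,0,0,0,3.77,-7.6,0,-1]
}}

```text
time: 24.23
ee_pos: [0.543, 0.0084, 0.2242]
eef_rot: [0.975, 0.221, -0.0, -0.001]
ft_force: [0.5, 0.3, -1.2]
width: 0.0216
grip_force: 29.9
```

Request:
{"method": "drive_tool", "body": {
  "series": [0,0,0,0,0,0,-1,0,0,0,0,0,0,-1,0,0,0,0,0,0,-1,0,0,0,0,0,0,-1]
}}

```text
time: 24.57
ee_pos: [0.5439, 0.001, 0.2244]
eef_rot: [0.976, 0.218, -0.001, 0.0]
ft_force: [0.8, 0.1, -2.3]
width: 0.0217
grip_force: 29.9
```

Run:
```python
from h import *
plan(.5445,.003,.20)
w=camera('wrist');s=camera('scene');np.save('s6.npy',s);c=get_calibration('scene')
print('scene exp tip',proj(c,(.5445,.003,.125)),'ring',proj(c,(.5445,.003,.09)))
cw=get_calibration('wrist');print('wrist ring',proj(cw,(.5445,.003,.09)))
a=w[100:300,156:356];b=cv2.resize(s[120:200,205:285],(400,400),interpolation=2)
save('w6.png',np.hstack([cv2.resize(a,(400,400),interpolation=2),b]))
```

```text
pos [0.5439 0.001  0.2244] yaw 25.13 t 24.5667 w 0.021659630607736197 F [ 0.83  0.06 -2.28] j [ 0.51  0.21 -0.68  1.62  0.13  1.36 -1.32]
turn [-0.001  0.013 -0.   ] shift [ 0.036 -0.039  0.611]
scene exp tip [251.19905451 156.65281563] ring [251.22901208 165.12381439]
wrist ring [253.61766502 178.45546145]
```

View pics/w6.png

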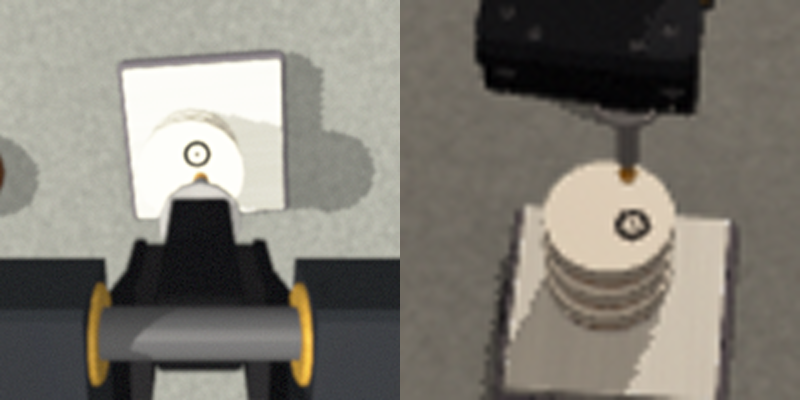

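The ring is at about (197,154) in the wrist crop and (632,225) in the scene crop. The tip at (627,175) sits above it, within about 2 mm of the prediction. Correcting and descending.

Request:
{"method": "drive_tool", "body": {
  "series": [0,0,0,0.035,-0.04,0.2,-1,0,0,0,0.035,-0.04,0.4,-1,0,0,0,0.035,-0.04,0.6,-1,0,0,0,0.035,-0.04,0.75,-1,0,0,0,0.035,-0.04,0.8,-1,0,0,0,0.035,-0.04,0.8,-1,0,0,0,0.035,-0.04,0.8,-1,0,0,0,0.035,-0.04,0.8,-1]
}}

```text
time: 25.33
ee_pos: [0.5449, 0.0048, 0.1935]
eef_rot: [0.976, 0.219, 0.0, 0.0]
ft_force: [0.3, -0.8, -1.0]
width: 0.0222
grip_force: 29.9
```

Run:
```python
from h import *
plan(.5445,.003,.1791)
s=camera('scene');c=get_calibration('scene')
h=cv2.cvtColor(s,cv2.COLOR_RGB2HSV)
x0,y0=235,145;q=h[y0:175,x0:270];m=((q[...,0]>8)&(q[...,0]<22)&(q[...,1]>130)&(q[...,2]>60))
ys,xs=np.where(m);print(len(xs),xs.mean()+x0,ys.mean()+y0,ys.max()+y0)
z=telemetry.read_state()['ee_pos'][2]-.0941
print(z,proj(c,(.5445,.003,z+.004)),onz(c,xs.mean()+x0,ys.mean()+y0,z+.004))
```

```text
pos [0.5449 0.0048 0.1935] yaw 25.26 t 25.3333 w 0.022158694958653535 F [ 0.3  -0.83 -1.01] j [ 0.51  0.23 -0.68  1.67  0.15  1.3  -1.34]
turn [ 0.004 -0.006 -0.   ] shift [-0.027  0.036  0.359]
5 251.2 161.4 162
0.09943641853504596 [251.21772736 161.93287324] [0.5436887  0.00415069 0.10343642]
```

Request:
{"method": "drive_tool", "body": {
  "series": [0,0,0,-0.01,0.01,0.06,-1,0,0,0,-0.01,0.01,0.12,-1,0,0,0,-0.01,0.01,0.18,-1,0,0,0,-0.01,0.01,0.24,-1,0,0,0,-0.01,0.01,0.28,-1,0,0,0,-0.01,0.01,0.28,-1,0,0,0,-0.01,0.01,0.28,-1,0,0,0,-0.01,0.01,0.28,-1]
}}

```text
time: 26.05
ee_pos: [0.5445, 0.0042, 0.1821]
eef_rot: [0.976, 0.219, 0.0, 0.0]
ft_force: [-0.9, 0.5, 0.5]
width: 0.0216
grip_force: 29.9
```

Run:
```python
from h import *
plan(.5445,.003,.1791)
F=[]
for i in range(4):
    camera('top'); F.append(telemetry.read_state()['ft_force'])
print(np.mean(F,0));plan(.5445,.003,.1791)
```

```text
pos [0.5445 0.0042 0.1821] yaw 25.25 t 26.05 w 0.02155956693144704 F [-0.87  0.5   0.47] j [ 0.5   0.24 -0.68  1.68  0.16  1.28 -1.34]
turn [ 0.002 -0.002 -0.   ] shift [-0.013  0.026  0.074]
[-0.49869905 -0.18992396  0.60380839]
pos [0.5445 0.0042 0.182 ] yaw 25.26 t 26.25 w 0.02179644343681796 F [ 0.16 -0.49  0.12] j [ 0.5   0.24 -0.68  1.68  0.16  1.28 -1.34]
turn [ 0.002 -0.002 -0.   ] shift [-0.014  0.027  0.074]
```

Request:
{"method": "drive_tool", "body": {
  "series": [0,0,0,0,0,0.03,-1,0,0,0,0,0,0.06,-1,0,0,0,0,0,0.075,-1,0,0,0,0,0,0.075,-1,0,0,0,0,0,0.075,-1,0,0,0,0,0,0.075,-1,0,0,0,0,0,0.075,-1,0,0,0,0,0,0.075,-1]
}}

```text
time: 26.92
ee_pos: [0.5445, 0.0042, 0.179]
eef_rot: [0.976, 0.219, 0.0, 0.0]
ft_force: [-0.3, -0.5, 1.6]
width: 0.0219
grip_force: 29.9
```

Run:
```python
from h import *
plan(.5445,.003,.1791)
F=[]
for i in range(10):
    w=camera('wrist' if i else 'scene'); F.append(telemetry.read_state()['ft_force'])
    if i==0: s=w
print(np.mean(F,0),np.std(F,0));plan(.5445,.003,.1791)
c=get_calibration('scene')
save('w7.png',np.hstack([cv2.resize(w[120:270,176:326],(400,400),interpolation=2),cv2.resize(s[120:200,205:285],(400,400),interpolation=2)]))
```

```text
pos [0.5445 0.0042 0.179 ] yaw 25.25 t 26.9167 w 0.02186302479719756 F [-0.26 -0.48  1.6 ] j [ 0.5   0.24 -0.68  1.69  0.16  1.27 -1.34]
turn [ 0.002 -0.001 -0.   ] shift [-0.013  0.026 -0.003]
[-0.09405322 -0.22837979  1.39182265] [0.39772355 0.40707087 0.56597191]
pos [0.5445 0.0042 0.1789] yaw 25.26 t 27.4167 w 0.021858037428207727 F [-0.99 -0.13  0.79] j [ 0.5   0.24 -0.68  1.69  0.16  1.27 -1.34]
turn [ 0.001 -0.001 -0.   ] shift [-0.013  0.028 -0.004]
```

View pics/w7.png

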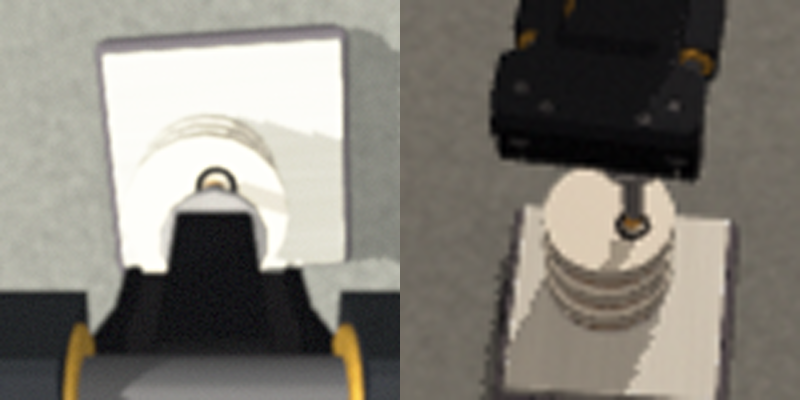

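The tip stands inside the ring in both views (wrist crop (216,182), scene crop (632,222)), and the pile is square. Net push is about 2.6 N once the probe's weight is added back, which is about half-way in. Handing in.

```bash
python3 -c "
from h import *
print(r.close_job())"
```

```text
the job is handed in; nothing more can be done
None
```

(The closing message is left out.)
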